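# Raise the tube rotator out of its well and bring its empty clip to the top

### The arm

A 6-joint arm with a two-finger parallel gripper is mounted at the origin on a cart in front of the work surface, level with it; the furniture and walls round the work are solid. World frame = base frame: x ahead of the robot, y to its left, z up, the work surface at z = 0. Lengths are in mm, angles in degrees, forces in N, time in s.
With the tool pointing down it reaches from about 350 to 850 mm from the base axis. Payload 8.1 kg.
Tool frame: the origin (TCP) lies at the very end of the fingers, on their centre line; the grasp point (between the pads) lies r.tcp_to_grasp behind it (r.tcp_to_grasp is the distance from the TCP to the grasp point, in mm); z points along the fingers, y is the line along which they close (so a half turn about z gives the same grasp; the last joint's range is limited). The gripper opens to 85 mm and grips with 20 to 120 N. Pads are 22 mm wide; open, the fingers measure 114 mm over their backs; the gripper's body (76 mm by 85 mm) begins 54 mm behind the grasp point. The pads swing forward as they close: fully open they stand 13 mm farther back than shut.
Start: joints at [-68.148, 7.471, 85.268, -0, 87.261, -4.893], TCP at [270.038, -535.803, 231.292] pointing down, gripper open.
Joint ranges: [-169.43, 169.43], [-51.17, 129.36], [1.28, 143.12], [-76.62, 256.62], [0, 156.53], [-152.29, 152.29]. Speed limits (degrees/s): [136.94, 136.94, 159.86, 180, 180, 180].

### API

Orientations are given as [roll, pitch, yaw] about the fixed x, y, z axes, in that order (R = Rz(yaw) Ry(pitch) Rx(roll)).
In Python, from bench import sense, viewer, order, r gives the robot as it stands.
- The arm moves only by the tool carry_out, never from a script. Its argument "increments" is one flat list of numbers, 7 for each row, row after row: the shift along the tool's x, y, z as a fraction of full scale, then the turn, a rotation vector about the tool's x, y, z as a fraction of full scale, then the opening, from -1 (shut) to 1 (fully open). A call has exactly 10 rows; each row is the pose to reach, as a shift and turn from the pose commanded when the call began, along the tool's axes at that moment, turning the shorter way round; what a row does not reach only later rows make up. Full scale, the value 1, is 400 mm for a shift and 2 pi rad for a turn. A row lasts 1/8 s, in which the tool goes at most 62.5 mm and 10.7 degrees, less where a joint would pass 70% of its speed; a pose out of reach is approached as far as the arm can. A call with a number of a shift or a turn outside -1 to 1 is refused whole. A call with a gripper value outside its range is refused whole. The fingers move at their own pace and stop on an object; "force" is the grip in N (left out, the last holds). Time passes only in rows, so rows that repeat a pose let the fingers close, or fill a call up. It gives the time, the measured TCP pose, the force, the opening and the grip force at its end, in the units of the state.
- sense(): the state, without advancing time (a new reading comes with each control period).
- viewer.snapshot(name): name is "scene" or "top"; returns the picture (384x512x3 uint8, red, green, blue); there is no depth.
- viewer.get_calibration(name): a dict with "fx", "fy", "cx", "cy" (pixels), "k1" (the pictures are not rectified: a ray, as slopes to the right and down, at radius r is drawn at 1 + k1 r^2 times it, then the intrinsics apply), "R" (3x3) and "t" (3): a world point X has camera coordinates R X + t. Camera axes: x right, y down, z forward; pixel columns grow to the right and rows downward; lengths in mm; the calibration is good to about 2 mm. A picture is of the moment at which its call begins. get_calibration takes no time and is no camera call.
- order.hand_in(): hands the job in; it is judged then, once.
The state is a dict: "time": time; "joint_pos": joint angles; "qd": joint speeds; "joint_efforts": joint torques, N m; "tool_pos": TCP position; "tcp_rot": TCP orientation; "ft_force": force on the tool from outside, world axes, zero at the start; "wrist_torque": the same for the moment, N m; "finger_gap": finger opening in mm; "grip_force": force on a finger pad.
Only numpy, scipy, OpenCV 4.12 (cv2) and the standard library are available. Lean on these libraries where they do the work, as an engineer would, in place of code of your own. Each camera call takes 0.05 s, during which the arm holds its last target. There are 200 camera calls.

### The job

Raise the tube rotator until its whole wheel hangs clear above the rim of the steel well, but not more than 20 mm above it, and leave it there on its ratchet pawl. Then turn the wheel until the one empty tube clip stands straight above the hub, ready to be loaded. Leave the things standing round it where they are.

Things in the scene. Friction and masses are not known exactly. Their poses are not given: they have to be found in the camera images.
- stand: Fixed tube rotator stand: white base plate 130 x 300 x 14 mm, long side across the robot's view (stand y); yaw varies. Origin under the middle of the base, on the worktop; x points away from the robot, y left, z up. At its left (x 5 to 41, y 62 to 108 mm) stands an open-fronted aluminium channel, 110 mm high, in which a notched steel bar slides straight up and down.
- well (a point): Middle of the mouth of the well, an open stainless trough at the right of the stand, level with its rim, 75 mm above the worktop. The well measures 68 mm along the stand's x and 188 mm along its y outside; walls 3 mm. The lower part of the wheel hangs in it at the start.
- handle (a point): Middle of the lifting handle on top of the sliding bar: a black round bar 14 mm thick and 84 mm long, level, along the stand's y, at stand x = 25, y = 85 mm, 205 mm above the worktop when joint rotor_lift is 0. It rises with the bar. Gripped from above, fingers closing along the stand's x.
- hub (a point): Centre of the wheel, on its middle plane; axes as the stand's. It rides on an arm of the bar, at stand x = -12, y = -50 mm, 105 mm above the worktop when rotor_lift is 0. The wheel is an upright grey disc facing the robot, radius 82 mm, 10 mm thick (along x); its outer 24 mm are bare on both faces. The arm behind it reaches 37 mm above the hub at most.
- empty_clip (a point): The one empty tube clip on the wheel's front face, 36 mm from its axis, 11 mm in front of its middle plane. Six black clips stand every 60 degrees; each of the other five holds a white capped tube, 16 mm thick at the cap, lying radially, reaching 56 mm from the axis and 22 mm in front of the middle plane.
- rotor_lift (a joint): Height of the bar with handle, arm and wheel, m: 0 in the lowest notch, then a notch every 0.010 up to 0.110. It weighs 0.55 to 0.9 kg; raising it takes 8 to 14 N. Let go between two notches it sinks to the lower one. The wheel's lowest edge is 23 mm above the worktop at 0, so it clears the well's rim by 8 mm in the notch 0.060 and by 18 mm in the notch 0.070; it starts between 0 and 0.040.
- wheel (a joint): Angle of the wheel, rad: 0 with the empty clip straight up, growing clockwise as the robot sees it. It turns without end and with a light drag (0.02 N m) that keeps it where it is left. At the start the empty clip is in the lower part of the wheel (2.0 to 4.3).
- pawl (a joint): Spring-loaded pawl at the front of the channel's top, 150 mm above the worktop, rad: 0 when fully in a notch, about 0.2 when a tooth pushes it out; it snaps in by itself. It stops the bar from sinking; pressing its short front tail down frees it.
- water_bottle: Bystander: tall plastic bottle, 120 mm thick, 337 mm high, on one or the other side of the stand; origin under its middle.
- vol_flask: Bystander: glass volumetric flask, 69 mm thick, 212 mm high, on the other side of the stand; origin under its middle.
- beaker: Bystander: glass beaker, 105 mm wide, 119 mm high, behind the stand at the right; origin under its middle. To its right a tall machine case fills the worktop (x over 0.53, y from -0.33 to -0.68 m, about 0.6 m high): the gripper starts close in front of it, so move back towards the base before rising.
- spare_tube: Bystander: capped tube lying behind the stand at the left, 119 mm long, 34 mm thick; origin under its middle.
- white_tube: Bystander: capped tube lying at the far right, 114 mm long, 34 mm thick; origin under its middle.
- timer: Bystander: small flat timer at the right, 61 x 63 x 19 mm; origin under its middle.
- vial_1: Bystander: small upright vial, 22 mm thick, 47 mm high, standing on the left front corner of the base plate; origin under its middle.
- vial_3: Bystander: small upright vial, 22 mm thick, 47 mm high, standing on the base plate behind the well; origin under its middle.

How it is judged:
By the outcome, as a careful person would: the job done as asked, in the order asked, and still so for the second after the job is handed in, with the robot touching nothing.
It also fails if it takes over 64 s, if anything falls off the work surface, if the arm or the gripper's body presses on something with over 40 N, if the wrist force passes 120 N, or if a joint passes its speed limit or range.

## Working session

There is one attempt and no reset: what is moved stays moved. The work goes in short steps, Python scripts to look and compute and a tool call to move; the robot and the scene stay as the last step left them, time stands still between calls to the robot, and variables do not carry over. Pictures are saved under pics/ and viewed, at most 10 in all, crops included, and the job is handed in when it is done.

Besides the shell and the picture viewer there is one more tool, called after ">>>" in YAML: its name, and indented under it one key for each argument. carry_out: Moves the arm, as the interface text tells. Its arguments: {"type":"object","properties":{"increments":{"type":"array"},"force":{"type":"number"}},"required":["increments"]}

```bash
mkdir -p pics; ls; cat > h.py <<'E'
import numpy as np, cv2
from bench import sense, viewer, order, r
def snap(n,f):
    im=viewer.snapshot(n); cv2.imwrite('pics/'+f,cv2.cvtColor(im,cv2.COLOR_RGB2BGR)); return im
def ray(n,u,v):
    c=viewer.get_calibration(n);K=np.array([[c['fx'],0,c['cx']],[0,c['fy'],c['cy']],[0,0,1]])
    d=np.array([(u-c['cx'])/c['fx'],(v-c['cy'])/c['fy']]);s=d.copy()
    for _ in range(30): s=d/(1+c['k1']*(s@s))
    R=np.array(c['R']);t=np.array(c['t'])
    return -R.T@t, R.T@np.array([s[0],s[1],1])
def onz(n,u,v,z):
    o,d=ray(n,u,v); return o+d*(z-o[2])/d[2]
def proj(n,X):
    c=viewer.get_calibration(n);p=np.array(c['R'])@np.array(X,float)+np.array(c['t']);s=p[:2]/p[2];s=s*(1+c['k1']*(s@s))
    return np.array([c['fx']*s[0]+c['cx'],c['fy']*s[1]+c['cy']])
def tri(a,b):
    (o,d),(p,e)=ray(*a),ray(*b);s=np.linalg.lstsq(np.array([d,-e]).T,p-o,rcond=None)[0]
    A,B=o+d*s[0],p+e*s[1]; return (A+B)/2,np.linalg.norm(A-B)
E
python3 - <<'E'
from h import *
for n in('scene','top'):
    im=snap(n,n+'0.png'); c=viewer.get_calibration(n); print(n,-np.array(c['R']).T@np.array(c['t']),c['fx'],c['k1'])
print(sense(),r.tcp_to_grasp)
E
```

```text
pics
scene [ -666.52687514 -1280.64354726   852.55575831] 498.67629477462594 -0.15819921241070642
top [ 346.99515137 -151.53632758 1813.00409529] 473.4248739625149 -0.1525270132241956
{'time': 0.1, 'joint_pos': array([-6.81477810e+01,  7.51268194e+00,  8.53241180e+01,  5.72804971e-04,
        8.72604467e+01, -4.89358022e+00]), 'qd': array([-0.02822236, -0.06327509, -0.12022268, -0.0071786 , -0.03635675,
        0.06096922]), 'joint_efforts': array([ 8.39100758e-04, -5.70951605e+01, -5.01941264e+01, -2.59890294e-04,
        8.05503776e-03, -3.20021957e-05]), 'tool_pos': array([ 269.85241778, -535.33483105,  230.31916808]), 'tcp_rot': array([-1.79903157e+02, -8.86566630e-03,  2.67457638e+01]), 'ft_force': array([ 0.3983398 , -0.11452204,  0.23194626]), 'wrist_torque': array([ 0.00660465,  0.00219512, -0.01549373]), 'grip_force': 0.0, 'finger_gap': 85.4318979655684} 18.700000000000003
```

View pics/scene0.png

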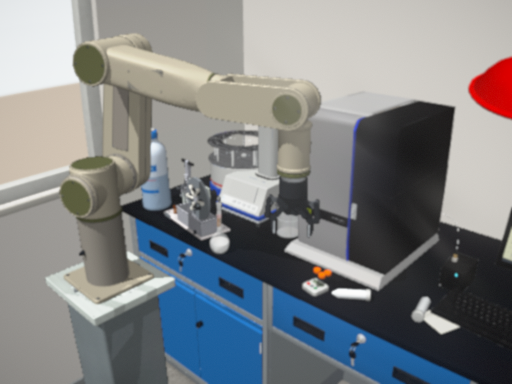

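View pics/top0.png

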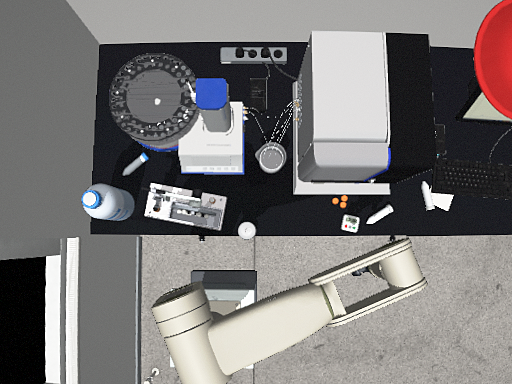

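The scene picture shows the rotator stand at about (200,205), with the bottle to its left and the flask (a white ball in this view) to its right. In the top picture the base plate spans (145-228, 182-232). I'll enlarge both.

```bash
python3 - <<'E'
import cv2,numpy as np
a=cv2.imread('pics/top0.png')[170:245,135:265]; b=cv2.imread('pics/scene0.png')[145:260,155:245]
a=cv2.resize(a,None,fx=6,fy=6,interpolation=cv2.INTER_CUBIC); b=cv2.resize(b,None,fx=5,fy=5,interpolation=cv2.INTER_CUBIC)
cv2.imwrite('pics/a.png',a);cv2.imwrite('pics/b.png',b)
E
```

```text
(no output)
```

View pics/a.png

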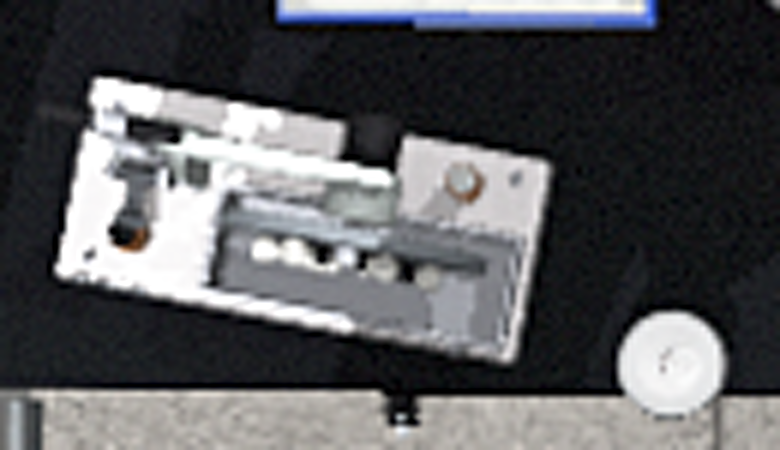

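View pics/b.png

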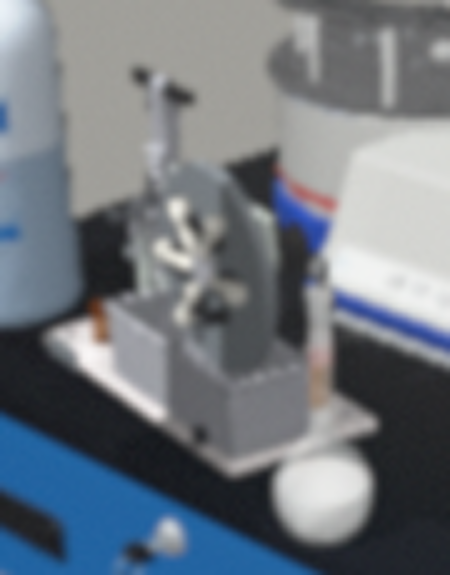

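The crops show the base corners (top crop) at (55,275), (92,78), (552,160) and (512,362). In the scene crop the handle ends are at (138,72) and (190,97), and the hub is near (208,275).

```bash
cat >> h.py <<'E'
def frame():
    c=[(55,275),(92,78),(552,160),(512,362)]
    P=np.array([onz('top',135+(u-2.5)/6,170+(v-2.5)/6,14) for u,v in c])[:,:2]
    m=P.mean(0); y=(P[0]+P[1]-P[2]-P[3]); y/=np.linalg.norm(y); x=(P[1]+P[2]-P[0]-P[3]); x/=np.linalg.norm(x)
    return P,m,x,y
E
python3 - <<'E'
from h import *
P,m,x,y=frame(); print(P,m,x,y,np.linalg.norm(P[0]-P[3]),np.linalg.norm(P[1]-P[2]),np.linalg.norm(P[0]-P[1]),np.linalg.norm(P[3]-P[2]))
yaw=np.arctan2(y[1]+x[0],-y[0]+x[1]); th=np.arctan2(-y[0],y[1]); print('yaw y',np.degrees(th),'yaw x',np.degrees(np.arctan2(x[1],x[0])))
X=np.array([np.cos(th),np.sin(th)]);Y=np.array([-X[1],X[0]])
# handle height from scene: intersect plane stand x=25
hm=m+25*X+85*Y; print('handle xy',hm,'hub xy',m-12*X-50*Y)
for u,v in [(138,72),(190,97),(164,84)]:
    o,d=ray('scene',155+(u-2)/5,145+(v-2)/5); s=((hm-o[:2])@X)/(d[:2]@X); q=o+d*s; print('handle pt',q,(q[:2]-hm)@Y)
# empty clip candidates: hub
hb=m-12*X-50*Y
for L in (0,.01,.02,.03,.04):
    print(L,'hub px crop',(proj('scene',[*hb,105+L*1000])-[155,145])*5+2, [((proj('scene',[*(hb-11*X-36*np.sin(a)*Y),105+L*1000+36*np.cos(a)])-[155,145])*5+2).round().tolist() for a in np.radians(range(0,360,60))])
for n,px,z in [('flask',(671,362),212),('vial1',(130,240),47)]: print(n,onz('top',135+px[0]/6,170+px[1]/6,z))
print('bottle',onz('top',92,199,337))
E
```

```text
[[427.80553741 262.84734214]
 [554.56975013 241.96144573]
 [503.17643505 -54.76950778]
 [374.80389542 -30.60306754]] [465.0889045  104.85905314] [ 0.98476492 -0.17389091] [0.17418225 0.98471343] 298.1984523643859 301.14868687911905 128.47329020370265 130.6274311340199
yaw y -10.031073513803063 yaw x -10.01412211328166
handle xy [504.51223139 184.20513871] hub xy [444.56323091  57.71356848]
handle pt [510.98250589 220.78387328 228.66333773] 37.14657823337517
handle pt [496.63542824 139.67480361 229.69513271] -45.22161842383067
handle pt [503.68146772 179.50853985 229.61435225] -4.769508273826523
0 hub px crop [216.57969214 293.2832496 ] [[202.0, 253.0], [224.0, 288.0], [227.0, 332.0], [207.0, 340.0], [185.0, 306.0], [182.0, 262.0]]
0.01 hub px crop [215.90642152 281.13036551] [[201.0, 240.0], [224.0, 275.0], [226.0, 320.0], [206.0, 328.0], [184.0, 294.0], [181.0, 250.0]]
0.02 hub px crop [215.23239339 268.92732458] [[200.0, 228.0], [223.0, 263.0], [225.0, 308.0], [205.0, 316.0], [183.0, 282.0], [180.0, 238.0]]
0.03 hub px crop [214.55763098 256.67409719] [[199.0, 216.0], [222.0, 251.0], [225.0, 295.0], [204.0, 304.0], [182.0, 269.0], [180.0, 226.0]]
0.04 hub px crop [213.88215804 244.37065811] [[199.0, 203.0], [222.0, 238.0], [224.0, 283.0], [204.0, 292.0], [182.0, 257.0], [179.0, 213.0]]
flask [ 370.86153759 -134.83066385  212.        ]
vial1 [447.09879802 206.39818123  47.        ]
bottle [464.07132072 358.19720823 337.        ]
```

```bash
cat >> h.py <<'E'
import json
from scipy.spatial.transform import Rotation as Ro
M=np.array([465.1,104.9]);TH=np.radians(-10.02);SX=np.array([np.cos(TH),np.sin(TH),0]);SY=np.array([-SX[1],SX[0],0])
def S(x,y,z): return np.array([*M,0])+x*SX+y*SY+[0,0,z]
DOWN=Ro.from_euler('xyz',[180,0,79.98],degrees=True)
def tilt(deg): # tool swung clockwise (to the right, as the robot sees) by deg about stand x
    return Ro.from_rotvec(-np.radians(deg)*-SX*-1)*DOWN if False else Ro.from_rotvec(np.radians(deg)*SX)*DOWN
def cmd0():
    try: d=json.load(open('cmd.json'))
    except: d=dict(p=[270.038,-535.803,231.292],q=Ro.from_euler('xyz',[180,0,26.745],degrees=True).as_quat().tolist())
    return np.array(d['p']),Ro.from_quat(d['q'])
def plan(rows): # rows (pos,Rot,grip)
    p,q=cmd0(); out=[]; pp,qq=p,q
    for P,Q,g in rows:
        a=np.round(q.inv().apply(np.array(P)-p)/400,4); w=np.round((q.inv()*Q).as_rotvec()/2/np.pi,4); out.append([*a,*w,g])
        n=p+q.apply(a*400); nq=q*Ro.from_rotvec(w*2*np.pi)
        s=np.linalg.norm(n-pp); t=np.degrees((qq.inv()*nq).magnitude())
        if s>62 or t>10.6: print('fast',s,t)
        pp,qq=n,nq
    print(json.dumps([round(float(v),4)+0.0 for o in out for v in o]).replace('.0,',','))
    json.dump(dict(p=pp.tolist(),q=qq.as_quat().tolist()),open('cmd.json','w'))
def interp(a,b,n):
    from scipy.spatial.transform import Slerp
    sl=Slerp([0,1],Ro.concatenate([a[1],b[1]])); return [(np.array(a[0])+(np.array(b[0])-a[0])*t,sl(t),b[2]) for t in np.arange(1,n+1)/n]
E
python3 - <<'E'
from h import *
p,q=cmd0(); a=(p,q,1);b=((265,-330,235),q,1);c=((300,-200,330),DOWN,1)
plan(interp(a,b,4)+interp(b,c,6))
c=(cmd0()[0],cmd0()[1],1)
plan(interp(c,(S(25,85,300),DOWN,1),9)+[(S(25,85,300),DOWN,1)])
print(S(25,85,0),onz('top',135+671/6,170+362/6,40))
E
```

```text
[0.0551, -0.1163, -0.0023, 0, 0, 0, 1, 0.1101, -0.2326, -0.0046, 0, 0, 0, 1, 0.1652, -0.3488, -0.007, 0, 0, 0, 1, 0.2203, -0.4651, -0.0093, 0, 0, 0, 1, 0.2577, -0.5069, -0.0489, 0, 0, -0.0246, 1, 0.2951, -0.5488, -0.0884, 0, 0, -0.0493, 1, 0.3325, -0.5906, -0.128, 0, 0, -0.0739, 1, 0.3699, -0.6324, -0.1676, 0, 0, -0.0986, 1, 0.4073, -0.6742, -0.2072, 0, 0, -0.1232, 1, 0.4447, -0.716, -0.2468, 0, 0, -0.1479, 1.0]
[0.115, 0.0374, 0.0083, 0, 0, 0, 1, 0.23, 0.0748, 0.0167, 0, 0, 0, 1, 0.345, 0.1122, 0.025, 0, 0, 0, 1, 0.4599, 0.1496, 0.0333, 0, 0, 0, 1, 0.5749, 0.1869, 0.0417, 0, 0, 0, 1, 0.6899, 0.2243, 0.05, 0, 0, 0, 1, 0.8049, 0.2617, 0.0584, 0, 0, 0, 1, 0.9199, 0.2991, 0.0667, 0, 0, 0, 1, 1.0349, 0.3365, 0.075, 0, 0, 0, 1, 1.0349, 0.3365, 0.075, 0, 0, 0, 1.0]
[504.507991   184.25370342   0.        ] [ 373.42556503 -133.0359313    40.        ]
```

>>> carry_out:
  increments: [0.055,-0.116,-0.002,0,0,0,1,0.11,-0.233,-0.005,0,0,0,1,0.165,-0.349,-0.007,0,0,0,1,0.22,-0.465,-0.009,0,0,0,1,0.258,-0.507,-0.049,0,0,-0.0246,1,0.295,-0.549,-0.088,0,0,-0.0493,1,0.332,-0.591,-0.128,0,0,-0.0739,1,0.37,-0.632,-0.168,0,0,-0.0986,1,0.407,-0.674,-0.207,0,0,-0.1232,1,0.4447,-0.716,-0.2468,0,0,-0.1479,1]

```text
time: 1.35
tool_pos: [299.9, -199.1, 330.2]
tcp_rot: [-180.0, -0.0, 80.3]
ft_force: [0.8, -0.7, 0.2]
finger_gap: 85.4
grip_force: 0.0
```

```bash
rm cmd.json; python3 - <<'E'
from h import *
p,q=cmd0(); plan([((300,-200,330),DOWN,1)])
c=(*cmd0(),1); t=S(25,85,300); b=(c[0]+(t-c[0])*.95,DOWN,1)
plan(interp(c,b,9)+[b])
a=(*cmd0(),1); g=(S(25,85,208),DOWN,1); m=(S(25,85,285),DOWN,1)
plan(interp(a,m,2)+interp(m,g,6)+[g,g])
E
```

```text
fast 351.3002886420675 53.24400000000001
[0.4447, -0.716, -0.2468, 0, 0, -0.1479, 1.0]
[0.1092, 0.0355, 0.0079, 0, 0, 0, 1, 0.2185, 0.071, 0.0158, 0, 0, 0, 1, 0.3277, 0.1066, 0.0238, 0, 0, 0, 1, 0.4369, 0.1421, 0.0317, 0, 0, 0, 1, 0.5462, 0.1776, 0.0396, 0, 0, 0, 1, 0.6554, 0.2131, 0.0475, 0, 0, 0, 1, 0.7647, 0.2486, 0.0554, 0, 0, 0, 1, 0.8739, 0.2841, 0.0634, 0, 0, 0, 1, 0.9831, 0.3197, 0.0713, 0, 0, 0, 1, 0.9831, 0.3197, 0.0713, 0, 0, 0, 1.0]
[0.0259, 0.0084, 0.0206, 0, 0, 0, 1, 0.0518, 0.0168, 0.0412, 0, 0, 0, 1, 0.0518, 0.0168, 0.0733, 0, 0, 0, 1, 0.0518, 0.0168, 0.1054, 0, 0, 0, 1, 0.0518, 0.0168, 0.1375, 0, 0, 0, 1, 0.0518, 0.0168, 0.1696, 0, 0, 0, 1, 0.0518, 0.0168, 0.2016, 0, 0, 0, 1, 0.0518, 0.0168, 0.2337, 0, 0, 0, 1, 0.0518, 0.0168, 0.2337, 0, 0, 0, 1, 0.0518, 0.0168, 0.2337, 0, 0, 0, 1.0]
```

>>> carry_out:
  increments: [0.109,0.0355,0.008,0,0,0,1,0.2185,0.071,0.016,0,0,0,1,0.3277,0.1066,0.024,0,0,0,1,0.437,0.142,0.032,0,0,0,1,0.546,0.1776,0.04,0,0,0,1,0.655,0.213,0.0475,0,0,0,1,0.765,0.2486,0.0554,0,0,0,1,0.874,0.284,0.0634,0,0,0,1,0.9831,0.3197,0.0713,0,0,0,1,0.9831,0.3197,0.0713,0,0,0,1]

```text
time: 2.6
tool_pos: [494.2, 167.3, 299.7]
tcp_rot: [-179.8, 0.0, 80.2]
ft_force: [-0.0, -0.6, 0.7]
finger_gap: 85.4
grip_force: 0.0
```

>>> carry_out:
  increments: [0.026,0.0084,0.0206,0,0,0,1,0.0518,0.0168,0.0412,0,0,0,1,0.0518,0.0168,0.073,0,0,0,1,0.0518,0.0168,0.105,0,0,0,1,0.0518,0.0168,0.1375,0,0,0,1,0.0518,0.0168,0.1696,0,0,0,1,0.0518,0.0168,0.2016,0,0,0,1,0.0518,0.0168,0.2337,0,0,0,1,0.0518,0.0168,0.2337,0,0,0,1,0.0518,0.0168,0.2337,0,0,0,1]

```text
time: 3.85
tool_pos: [504.7, 184.3, 208.4]
tcp_rot: [180.0, -0.0, 80.0]
ft_force: [-0.3, 0.5, 0.7]
finger_gap: 85.3
grip_force: 0.0
```

>>> carry_out:
  increments: [0,0,0,0,0,0,-1,0,0,0,0,0,0,-1,0,0,0,0,0,0,-1,0,0,0,0,0,0,-1,0,0,0,0,0,0,-1,0,0,0,0,0,0,-1,0,0,0,0,0,0,-1,0,0,0,0,0,0,-1,0,0,0,0,0,0,-1,0,0,0,0,0,0,-1]
  force: 60

```text
time: 5.1
tool_pos: [505.7, 184.1, 208.6]
tcp_rot: [179.8, -0.0, 80.0]
ft_force: [5.3, -1.8, 0.3]
finger_gap: 14.3
grip_force: 62.5
```

```bash
python3 - <<'E'
from h import *
s=sense(); print(s['tool_pos'],s['ft_force'],s['wrist_torque'],s['finger_gap'],s['grip_force'])
im=snap('scene','s1.png')[130:250,145:245]; cv2.imwrite('pics/c.png',cv2.cvtColor(cv2.resize(im,None,fx=5,fy=5,interpolation=cv2.INTER_CUBIC),cv2.COLOR_RGB2BGR))
E
```

```text
[505.69434605 184.07562739 208.57958705] [ 5.34802336 -1.7977595   0.3158198 ] [-0.12237469 -0.74742299 -0.09382339] 14.258697620703408 62.5382262468338
```

View pics/c.png

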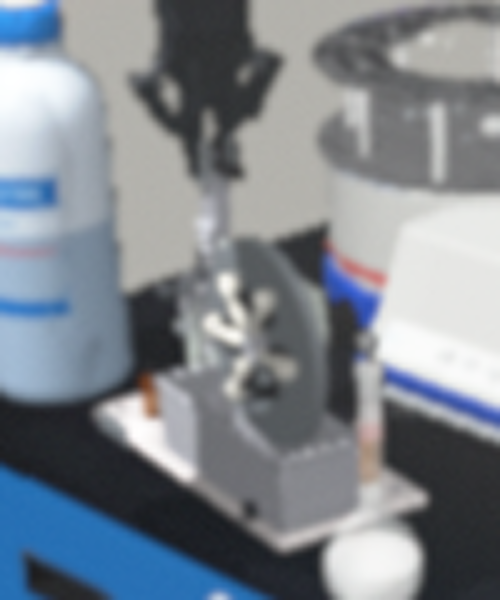

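The handle is gripped (gap 14.3), and the empty black clip sits low and to the right of the wheel at about (262,382) in the crop. Raising 46 mm reaches a valid notch from either possible starting notch.

>>> carry_out:
  increments: [0,0,-0.015,0,0,0,-1,0,0,-0.03,0,0,0,-1,0,0,-0.045,0,0,0,-1,0,0,-0.06,0,0,0,-1,0,0,-0.075,0,0,0,-1,0,0,-0.09,0,0,0,-1,0,0,-0.105,0,0,0,-1,0,0,-0.115,0,0,0,-1,0,0,-0.115,0,0,0,-1,0,0,-0.115,0,0,0,-1]

```text
time: 6.4
tool_pos: [505.6, 184.1, 253.5]
tcp_rot: [179.9, -0.0, 80.0]
ft_force: [8.8, 0.9, -6.3]
finger_gap: 14.1
grip_force: 61.8
```

>>> carry_out:
  increments: [0,0,0.002,0,0,0,-1,0,0,0.004,0,0,0,-1,0,0,0.006,0,0,0,-1,0,0,0.008,0,0,0,-1,0,0,0.01,0,0,0,-1,0,0,0.012,0,0,0,-1,0,0,0.014,0,0,0,-1,0,0,0.016,0,0,0,-1,0,0,0.018,0,0,0,-1,0,0,0.018,0,0,0,-1]

```text
time: 7.65
tool_pos: [505.7, 184.1, 248.3]
tcp_rot: [179.8, -0.0, 80.0]
ft_force: [3.3, -1.5, 5.7]
finger_gap: 14.1
grip_force: 63.3
```

>>> carry_out:
  increments: [0,0,0,0,0,0,1,0,0,0,0,0,0,1,0,0,0,0,0,0,1,0,0,0,0,0,0,1,0,0,0,0,0,0,1,0,0,-0.05,0,0,0,1,0,0,-0.1,0,0,0,1,0,0,-0.15,0,0,0,1,0,0,-0.2,0,0,0,1,0,0,-0.25,0,0,0,1]

```text
time: 8.9
tool_pos: [504.6, 184.3, 348.6]
tcp_rot: [180.0, -0.0, 80.0]
ft_force: [1.5, -0.5, -0.8]
finger_gap: 85.3
grip_force: 0.0
```

```bash
python3 - <<'E'
from h import *
s=sense(); print(s['tool_pos'],s['ft_force'],s['finger_gap'])
c=cmd0(); p=c[0]; p[2]+=46-7.2+100; print(p); json.dump(dict(p=p.tolist(),q=c[1].as_quat().tolist()),open('cmd.json','w'))
im=snap('scene','s2.png')[145:225,165:225]; cv2.imwrite('pics/d.png',cv2.cvtColor(cv2.resize(im,None,fx=7,fy=7,interpolation=cv2.INTER_CUBIC),cv2.COLOR_RGB2BGR))
t=snap('top','t2.png')
for L in (60,70):
    print(L,'handle ends',[((proj('scene',S(25,85+k,205+L))-[165,145])*7+3).round() for k in(42,-42)],
    'wheel top/bottom/right',[((proj('scene',S(-17,-50+a,105+L+b))-[165,145])*7+3).round() for a,b in((0,82),(0,-82),(-82,0),(82,0))])
    print('clips',[((proj('scene',S(-23,-50-36*np.sin(a),105+L+36*np.cos(a)))-[165,145])*7+3).round().tolist() for a in np.radians(range(0,360,30))])
E
```

```text
[504.61380342 184.28984727 348.60787872] [ 1.52083148 -0.49081162 -0.81283259] 85.30414281196666
[504.51450534 184.26578276 346.812     ]
60 handle ends [array([115.,  38.]), array([190.,  74.])] wheel top/bottom/right [array([212., 165.]), array([228., 450.]), array([301., 356.]), array([144., 266.])]
clips [[206.0, 249.0], [224.0, 267.0], [238.0, 298.0], [245.0, 332.0], [242.0, 361.0], [230.0, 377.0], [214.0, 375.0], [196.0, 356.0], [182.0, 326.0], [176.0, 293.0], [179.0, 264.0], [190.0, 248.0]]
70 handle ends [array([114.,  21.]), array([189.,  56.])] wheel top/bottom/right [array([211., 147.]), array([227., 433.]), array([300., 338.]), array([143., 249.])]
clips [[205.0, 231.0], [223.0, 249.0], [238.0, 280.0], [244.0, 315.0], [241.0, 344.0], [229.0, 359.0], [213.0, 357.0], [195.0, 339.0], [181.0, 309.0], [175.0, 276.0], [178.0, 247.0], [189.0, 231.0]]
```

View pics/d.png

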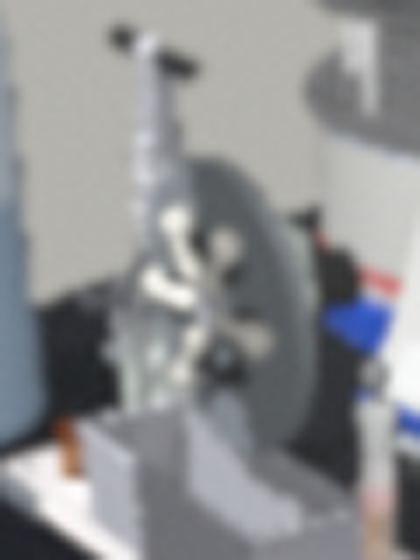

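The handle ends, at about (115,36) and (193,70), match notch 0.060. The caps are near (175,215), (225,240), (150,285), (180,370) and (255,338), and the empty clip is near (225,365). Next I work out the wheel angle from rays onto the caps' plane.

```bash
cat >> h.py <<'E'
def ang(pts,off,k,L=60,fr=14,n='scene'):
    hub=S(-12,-50,105+L)
    for u,v in pts:
        o,d=ray(n,off[0]+(u-(k-1)/2)/k,off[1]+(v-(k-1)/2)/k); s=((hub-fr*SX-o)@SX)/(d@SX); w=o+d*s-hub
        print((u,v),'y %.0f z %.0f r %.0f ang %.1f'%(w@SY,w[2],np.hypot(w@SY,w[2]),np.degrees(np.arctan2(-(w@SY),w[2]))%360))
E
python3 - <<'E'
from h import *
ang([(175,215),(225,240),(150,285),(180,370),(255,338),(225,365)],(165,145),7)
E
```

```text
(175, 215) y 27 z 48 r 55 ang 331.1
(225, 240) y -26 z 49 r 56 ang 27.3
(150, 285) y 59 z -2 r 59 ang 268.1
(180, 370) y 31 z -43 r 53 ang 216.2
(255, 338) y -51 z 3 r 51 ang 87.1
(225, 365) y -18 z -24 r 30 ang 142.1
```

```bash
cat >> h.py <<'E'
HZ=165.5
def G(deg,rho,g):
    t=np.radians(deg); return (S(-11,-50-rho*np.sin(t),HZ+rho*np.cos(t)),tilt(deg),g)
E
python3 - <<'E'
from h import *
a=(*cmd0(),-.06); b=G(37,130,-.06)
plan(interp(a,b,6)+[b]*4)
b=(*cmd0(),-.06); plan(interp(b,G(37,62,-.06),5)+[G(37,62,-1)]*5)
print(b[0],G(37,62,0)[0])
E
```

```text
[-0.0889, -0.015, 0.0323, 0, 0.0171, 0, -0.06, -0.1777, -0.03, 0.0646, 0, 0.0343, 0, -0.06, -0.2666, -0.045, 0.0969, 0, 0.0514, 0, -0.06, -0.3554, -0.0601, 0.1291, 0, 0.0685, 0, -0.06, -0.4443, -0.0751, 0.1614, 0, 0.0856, 0, -0.06, -0.5331, -0.0901, 0.1937, 0, 0.1028, 0, -0.06, -0.5331, -0.0901, 0.1937, 0, 0.1028, 0, -0.06, -0.5331, -0.0901, 0.1937, 0, 0.1028, 0, -0.06, -0.5331, -0.0901, 0.1937, 0, 0.1028, 0, -0.06, -0.5331, -0.0901, 0.1937, 0, 0.1028, 0, -0.06]
[0, 0, 0.034, 0, 0, 0, -0.06, 0, 0, 0.068, 0, 0, 0, -0.06, 0, 0, 0.102, 0, 0, 0, -0.06, 0, 0, 0.136, 0, 0, 0, -0.06, 0, 0, 0.17, 0, 0, 0, -0.06, 0, 0, 0.17, 0, 0, 0, -1, 0, 0, 0.17, 0, 0, 0, -1, 0, 0, 0.17, 0, 0, 0, -1, 0, 0, 0.17, 0, 0, 0, -1, 0, 0, 0.17, 0, 0, 0, -1.0]
[431.95418217 -19.46241535 269.332     ] [439.07610629  20.83315099 215.01540162]
```

>>> carry_out:
  increments: [-0.089,-0.015,0.032,0,0.0171,0,-0.06,-0.178,-0.03,0.065,0,0.0343,0,-0.06,-0.267,-0.045,0.097,0,0.0514,0,-0.06,-0.355,-0.06,0.129,0,0.0685,0,-0.06,-0.444,-0.075,0.161,0,0.0856,0,-0.06,-0.5331,-0.0901,0.1937,0,0.1028,0,-0.06,-0.5331,-0.0901,0.1937,0,0.1028,0,-0.06,-0.5331,-0.0901,0.1937,0,0.1028,0,-0.06,-0.5331,-0.0901,0.1937,0,0.1028,0,-0.06,-0.5331,-0.0901,0.1937,0,0.1028,0,-0.06]

```text
time: 10.25
tool_pos: [432.3, -18.3, 270.0]
tcp_rot: [179.9, -37.0, 80.2]
ft_force: [0.6, -0.3, 0.5]
finger_gap: 40.2
grip_force: 0.0
```

```bash
python3 - <<'E'
from h import *
s=sense(); print(s['tool_pos'],s['joint_pos'].round(1),s['finger_gap'],cmd0()[1].as_euler('xyz',degrees=True),s['tcp_rot'])
E
```

```text
[432.29790994 -18.29064807 269.99035579] [-37.1 -13.9 109.5  33.  101.3 -25.6] 40.167521597129195 [180.    -37.008  79.989] [179.90039121 -36.95020999  80.21618496]
```

>>> carry_out:
  increments: [0,0,0.034,0,0,0,-0.06,0,0,0.068,0,0,0,-0.06,0,0,0.102,0,0,0,-0.06,0,0,0.136,0,0,0,-0.06,0,0,0.17,0,0,0,-0.06,0,0,0.17,0,0,0,-1,0,0,0.17,0,0,0,-1,0,0,0.17,0,0,0,-1,0,0,0.17,0,0,0,-1,0,0,0.17,0,0,0,-1]
  force: 40

```text
time: 11.5
tool_pos: [438.4, 21.0, 215.1]
tcp_rot: [-179.9, -37.0, 80.0]
ft_force: [-3.7, 2.1, -0.1]
finger_gap: 8.6
grip_force: 43.3
```

```bash
python3 - <<'E'
from h import *
s=sense(); print(s['tool_pos'],s['ft_force'],s['finger_gap'])
plan([G(37-5*i,62,-1) for i in range(1,11)])
print(cmd0()[0])
E
```

```text
[438.36980769  20.97010638 215.05397101] [-3.66465899  2.07620039 -0.11608419] 8.58707805846044
[0.0135, 0, 0.0006, 0, -0.0139, 0, -1, 0.0269, 0, 0.0024, 0, -0.0278, 0, -1, 0.0401, 0, 0.0053, 0, -0.0417, 0, -1, 0.053, 0, 0.0094, 0, -0.0556, 0, -1, 0.0655, 0, 0.0145, 0, -0.0695, 0, -1, 0.0775, 0, 0.0208, 0, -0.0834, 0, -1, 0.0889, 0, 0.0281, 0, -0.0972, 0, -1, 0.0996, 0, 0.0363, 0, -0.1111, 0, -1, 0.1096, 0, 0.0454, 0, -0.125, 0, -1, 0.1187, 0, 0.0554, 0, -0.1389, 0, -1.0]
[447.97935455  71.31893334 225.91407073]
```

>>> carry_out:
  increments: [0.0135,0,0.0006,0,-0.0139,0,-1,0.0269,0,0.0024,0,-0.0278,0,-1,0.0401,0,0.0053,0,-0.0417,0,-1,0.053,0,0.0094,0,-0.0556,0,-1,0.0655,0,0.0145,0,-0.0695,0,-1,0.0775,0,0.0208,0,-0.0834,0,-1,0.0889,0,0.0281,0,-0.0972,0,-1,0.0996,0,0.0363,0,-0.1111,0,-1,0.1096,0,0.0454,0,-0.125,0,-1,0.1187,0,0.0554,0,-0.1389,0,-1]

```text
time: 12.75
tool_pos: [447.7, 71.8, 225.8]
tcp_rot: [-180.0, 13.1, 80.0]
ft_force: [-2.4, -0.0, -7.1]
finger_gap: 8.9
grip_force: 42.5
```

```bash
sed -i 's/S(-11,-50-rho/S(-12,-50-rho/' h.py; python3 - <<'E'
from h import *
s=sense(); print(s['tool_pos'],s['ft_force'],s['wrist_torque'],s['finger_gap'])
b=(*cmd0(),-.06); o=G(-13,110,-.06)
plan([b]*5+interp(b,o,3)+[G(-13+10*i,110,-.06) for i in (1,2)])
b=(*cmd0(),-.06); plan([G(7+10*i,110,-.06) for i in (1,2,3)]+interp(G(37,110,-.06),G(37,62,-.06),3)+[G(37,62,-1)]*4)
E
```

```text
[447.73323948  71.82503418 225.82076583] [-2.37846104e+00 -4.15558311e-03 -7.12297652e+00] [ 0.63905638  0.3727301  -0.31477559] 8.945018188654052
[0, 0, 0, 0, 0, 0, -0.06, 0, 0, 0, 0, 0, 0, -0.06, 0, 0, 0, 0, 0, 0, -0.06, 0, 0, 0, 0, 0, 0, -0.06, 0, 0, 0, 0, 0, 0, -0.06, 0, -0.0008, -0.04, 0, 0, 0, -0.06, 0, -0.0016, -0.08, 0, 0, 0, -0.06, 0, -0.0025, -0.12, 0, 0, 0, -0.06, -0.0478, -0.0025, -0.1158, 0, 0.0278, 0, -0.06, -0.0941, -0.0025, -0.1034, 0, 0.0555, 0, -0.06]
[-0.0477, 0, 0.0042, 0, 0.0278, 0, -0.06, -0.094, 0, 0.0166, 0, 0.0556, 0, -0.06, -0.1374, 0, 0.0369, 0, 0.0834, 0, -0.06, -0.1174, 0, 0.0715, 0, 0.0834, 0, -0.06, -0.0974, 0, 0.1062, 0, 0.0834, 0, -0.06, -0.0774, 0, 0.1408, 0, 0.0834, 0, -0.06, -0.0774, 0, 0.1408, 0, 0.0834, 0, -1, -0.0774, 0, 0.1408, 0, 0.0834, 0, -1, -0.0774, 0, 0.1408, 0, 0.0834, 0, -1, -0.0774, 0, 0.1408, 0, 0.0834, 0, -1.0]
```

>>> carry_out:
  increments: [0,0,0,0,0,0,-0.06,0,0,0,0,0,0,-0.06,0,0,0,0,0,0,-0.06,0,0,0,0,0,0,-0.06,0,0,0,0,0,0,-0.06,0,-0.0008,-0.04,0,0,0,-0.06,0,-0.0016,-0.08,0,0,0,-0.06,0,-0.0025,-0.12,0,0,0,-0.06,-0.0478,-0.0025,-0.1158,0,0.0278,0,-0.06,-0.0941,-0.0025,-0.1034,0,0.0555,0,-0.06]

```text
time: 14.0
tool_pos: [443.2, 46.0, 277.2]
tcp_rot: [179.7, -7.3, 80.3]
ft_force: [-0.7, -1.0, -0.4]
finger_gap: 39.9
grip_force: 0.0
```

```bash
python3 - <<'E'
from h import *
s=sense(); print(s['tool_pos'],s['ft_force'],s['finger_gap'])
im=snap('scene','s3.png')[145:225,165:225]; cv2.imwrite('pics/e.png',cv2.cvtColor(cv2.resize(im,None,fx=7,fy=7,interpolation=cv2.INTER_CUBIC),cv2.COLOR_RGB2BGR))
E
```

```text
[443.23527745  45.98484285 277.16375047] [-0.66045927 -0.99197859 -0.43228741] 39.949114486067394
```

View pics/e.png

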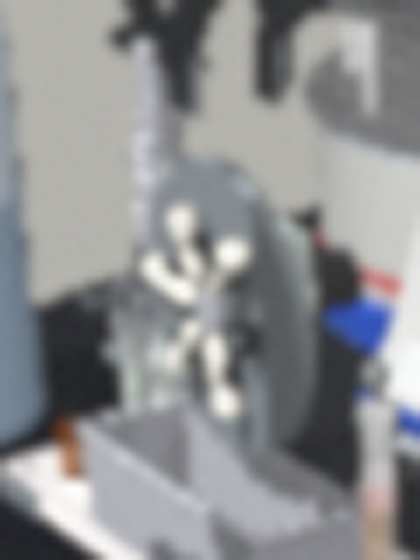

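The wheel turned: the caps are now at (180,217), (232,250), (153,268), (178,362) and (225,402), and the empty clip is near (245,340), on the right. The handle height is unchanged.

```bash
python3 - <<'E'
from h import *
ang([(180,217),(232,250),(153,268),(178,362),(225,402),(245,340)],(165,145),7)
E
```

```text
(180, 217) y 21 z 49 r 53 ang 336.4
(232, 250) y -32 z 46 r 56 ang 35.2
(153, 268) y 55 z 9 r 56 ang 279.7
(178, 362) y 33 z -39 r 51 ang 220.5
(225, 402) y -16 z -46 r 48 ang 160.6
(245, 340) y -41 z -2 r 41 ang 92.7
```

>>> carry_out:
  increments: [-0.0477,0,0.0042,0,0.0278,0,-0.06,-0.094,0,0.0166,0,0.0556,0,-0.06,-0.1374,0,0.0369,0,0.0834,0,-0.06,-0.1174,0,0.0715,0,0.0834,0,-0.06,-0.0974,0,0.1062,0,0.0834,0,-0.06,-0.0774,0,0.1408,0,0.0834,0,-0.06,-0.0774,0,0.1408,0,0.0834,0,-1,-0.0774,0,0.1408,0,0.0834,0,-1,-0.0774,0,0.1408,0,0.0834,0,-1,-0.0774,0,0.1408,0,0.0834,0,-1]

```text
time: 15.3
tool_pos: [438.3, 21.9, 215.4]
tcp_rot: [180.0, -37.1, 80.1]
ft_force: [3.9, 6.5, -4.3]
finger_gap: 9.2
grip_force: 43.6
```

```bash
python3 - <<'E'
from h import *
s=sense(); print(s['tool_pos'],s['ft_force'],s['finger_gap'],s['grip_force'])
plan([G(37,62,-1)]+[G(37-50/9*i,62,-1) for i in range(1,10)])
b=(*cmd0(),-.06); o=G(-13,110,-.06)
plan([b]*5+interp(b,o,3)+[G(-13+10*i,110,-.06) for i in (1,2)])
E
```

```text
[438.33579721  21.85554261 215.37638814] [ 3.89283202  6.5019041  -4.26233274] 9.213108590379136 43.550772070884705
[0, 0, 0, 0, 0, 0, -1, 0.015, 0, 0.0007, 0, -0.0155, 0, -1, 0.0299, 0, 0.0029, 0, -0.0309, 0, -1, 0.0444, 0, 0.0065, 0, -0.0463, 0, -1, 0.0586, 0, 0.0115, 0, -0.0618, 0, -1, 0.0722, 0, 0.0179, 0, -0.0772, 0, -1, 0.0852, 0, 0.0255, 0, -0.0926, 0, -1, 0.0973, 0, 0.0343, 0, -0.108, 0, -1, 0.1085, 0, 0.0443, 0, -0.1235, 0, -1, 0.1187, 0, 0.0554, 0, -0.1389, 0, -1.0]
[0, 0, 0, 0, 0, 0, -0.06, 0, 0, 0, 0, 0, 0, -0.06, 0, 0, 0, 0, 0, 0, -0.06, 0, 0, 0, 0, 0, 0, -0.06, 0, 0, 0, 0, 0, 0, -0.06, 0, 0, -0.04, 0, 0, 0, -0.06, 0, 0, -0.08, 0, 0, 0, -0.06, 0, 0, -0.12, 0, 0, 0, -0.06, -0.0478, 0, -0.1159, 0, 0.0278, 0, -0.06, -0.0941, 0, -0.1035, 0, 0.0555, 0, -0.06]
```

>>> carry_out:
  increments: [0,0,0,0,0,0,-1,0.015,0,0.0007,0,-0.0155,0,-1,0.03,0,0.0029,0,-0.0309,0,-1,0.0444,0,0.0065,0,-0.0463,0,-1,0.0586,0,0.0115,0,-0.0618,0,-1,0.0722,0,0.0179,0,-0.0772,0,-1,0.0852,0,0.0255,0,-0.0926,0,-1,0.0973,0,0.0343,0,-0.108,0,-1,0.1085,0,0.0443,0,-0.1235,0,-1,0.1187,0,0.0554,0,-0.1389,0,-1]

```text
time: 16.55
tool_pos: [447.6, 72.1, 226.2]
tcp_rot: [179.9, 13.1, 80.0]
ft_force: [3.2, -1.8, -9.8]
finger_gap: 8.7
grip_force: 43.2
```

>>> carry_out:
  increments: [0,0,0,0,0,0,-0.06,0,0,0,0,0,0,-0.06,0,0,0,0,0,0,-0.06,0,0,0,0,0,0,-0.06,0,0,0,0,0,0,-0.06,0,0,-0.04,0,0,0,-0.06,0,0,-0.08,0,0,0,-0.06,0,0,-0.12,0,0,0,-0.06,-0.0478,0,-0.1159,0,0.0278,0,-0.06,-0.0941,0,-0.1035,0,0.0555,0,-0.06]

```text
time: 17.8
tool_pos: [443.2, 45.9, 277.2]
tcp_rot: [179.7, -7.3, 80.3]
ft_force: [-0.4, -0.6, -0.9]
finger_gap: 39.8
grip_force: 0.0
```

```bash
python3 - <<'E'
from h import *
s=sense(); print(s['tool_pos'],s['ft_force'],s['finger_gap'])
im=snap('scene','s4.png')[145:225,165:225]; cv2.imwrite('pics/f.png',cv2.cvtColor(cv2.resize(im,None,fx=7,fy=7,interpolation=cv2.INTER_CUBIC),cv2.COLOR_RGB2BGR))
snap('top','t4.png')
E
```

```text
[443.24938299  45.94665893 277.2038909 ] [-0.42936383 -0.64873489 -0.93114084] 39.84291942839369
```

View pics/f.png

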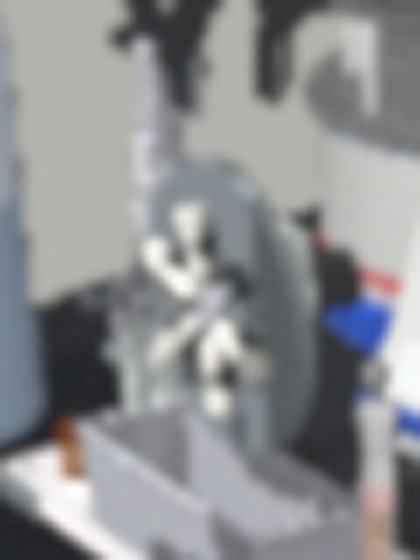

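```bash
cat >> h.py <<'E'
from scipy.optimize import least_squares
def phase(pts,mult,off,k,fr=15,n='scene',L=60):
    def uv(p): # phase deg, dz, radius, dy
        return np.array([proj(n,S(-12-fr,-50+p[3]-p[2]*np.sin(a),105+L+p[1]+p[2]*np.cos(a))) for a in np.radians(p[0]+60*np.array(mult))])
    q=np.array([[off[0]+(u-(k-1)/2)/k,off[1]+(v-(k-1)/2)/k] for u,v in pts])
    f=least_squares(lambda p:np.r_[(uv(p)-q).ravel(),(p[1])/5,(p[2]-50)/5,p[3]/5],[50,0,50,0]); print(f.x.round(1),'rms px',np.sqrt((f.fun**2).mean()).round(2))
E
python3 - <<'E'
from h import *
# multiples: tube k is at phase+60k clockwise from empty
phase([(190,215),(155,250),(160,350),(215,402),(257,362)],[5,4,3,2,1],(165,145),7)
phase([(180,217),(232,250),(153,268),(178,362),(225,402)],[4,5,3,2,1],(165,145),7)
phase([(175,215),(225,240),(150,285),(180,370),(255,338)],[3,4,2,1,5],(165,145),7)
E
```

```text
[49.   2.6 52.1  1.3] rms px 0.55
[97.5  2.9 51.4  0.4] rms px 0.29
[149.8   2.6  52.3   0.9] rms px 0.37
```

The caps are now at (190,215), (155,250), (160,350), (215,402) and (257,362), and the empty clip is at upper right near (232,270). The fit gives 49° left to turn, so one more stroke does it.

>>> carry_out:
  increments: [-0.0477,0,0.0042,0,0.0278,0,-0.06,-0.094,0,0.0166,0,0.0556,0,-0.06,-0.1374,0,0.0369,0,0.0834,0,-0.06,-0.1174,0,0.0715,0,0.0834,0,-0.06,-0.0974,0,0.1062,0,0.0834,0,-0.06,-0.0774,0,0.1408,0,0.0834,0,-0.06,-0.0774,0,0.1408,0,0.0834,0,-1,-0.0774,0,0.1408,0,0.0834,0,-1,-0.0774,0,0.1408,0,0.0834,0,-1,-0.0774,0,0.1408,0,0.0834,0,-1]

```text
time: 19.15
tool_pos: [438.3, 21.9, 215.4]
tcp_rot: [180.0, -37.1, 80.1]
ft_force: [3.8, 6.4, -4.7]
finger_gap: 8.9
grip_force: 43.5
```

```bash
python3 - <<'E'
from h import *
json.dump(dict(p=G(37,62,0)[0].tolist(),q=tilt(37).as_quat().tolist()),open('cmd.json','w'))
print(sense()['tool_pos'],G(37,62,0)[0],sense()['grip_force'])
plan([G(37,62,-1)]+[G(37-49.3/9*i,62,-1) for i in range(1,10)])
b=(*cmd0(),-.06); o=G(-12.3,130,-.06)
plan([b]*5+interp(b,o,3)+[o,o])
E
```

```text
[438.3486476   21.87108992 215.42744215] [438.09135922  21.00714292 215.01540162] 43.473456501960754
[0, 0, 0, 0, 0, 0, -1, 0.0148, 0, 0.0007, 0, -0.0152, 0, -1, 0.0295, 0, 0.0028, 0, -0.0304, 0, -1, 0.0438, 0, 0.0063, 0, -0.0456, 0, -1, 0.0578, 0, 0.0112, 0, -0.0609, 0, -1, 0.0713, 0, 0.0174, 0, -0.0761, 0, -1, 0.0841, 0, 0.0248, 0, -0.0913, 0, -1, 0.0962, 0, 0.0334, 0, -0.1065, 0, -1, 0.1073, 0, 0.0432, 0, -0.1217, 0, -1, 0.1175, 0, 0.0539, 0, -0.1369, 0, -1.0]
[0, 0, 0, 0, 0, 0, -0.06, 0, 0, 0, 0, 0, 0, -0.06, 0, 0, 0, 0, 0, 0, -0.06, 0, 0, 0, 0, 0, 0, -0.06, 0, 0, 0, 0, 0, 0, -0.06, 0, 0, -0.0567, 0, 0, 0, -0.06, 0, 0, -0.1133, 0, 0, 0, -0.06, 0.0001, 0, -0.17, 0, 0, 0, -0.06, 0.0001, 0, -0.17, 0, 0, 0, -0.06, 0.0001, 0, -0.17, 0, 0, 0, -0.06]
```

>>> carry_out:
  increments: [0,0,0,0,0,0,-1,0.0148,0,0.0007,0,-0.0152,0,-1,0.0295,0,0.0028,0,-0.0304,0,-1,0.0438,0,0.0063,0,-0.0456,0,-1,0.0578,0,0.0112,0,-0.0609,0,-1,0.0713,0,0.0174,0,-0.0761,0,-1,0.0841,0,0.0248,0,-0.0913,0,-1,0.0962,0,0.0334,0,-0.1065,0,-1,0.1073,0,0.0432,0,-0.1217,0,-1,0.1175,0,0.0539,0,-0.1369,0,-1]

```text
time: 20.4
tool_pos: [447.5, 71.3, 226.4]
tcp_rot: [179.9, 12.4, 80.0]
ft_force: [3.3, -0.2, -10.7]
finger_gap: 9.0
grip_force: 43.1
```

>>> carry_out:
  increments: [0,0,0,0,0,0,-0.06,0,0,0,0,0,0,-0.06,0,0,0,0,0,0,-0.06,0,0,0,0,0,0,-0.06,0,0,0,0,0,0,-0.06,0,0,-0.0567,0,0,0,-0.06,0,0,-0.1133,0,0,0,-0.06,0,0,-0.17,0,0,0,-0.06,0,0,-0.17,0,0,0,-0.06,0,0,-0.17,0,0,0,-0.06]

```text
time: 21.65
tool_pos: [449.1, 84.8, 291.6]
tcp_rot: [-179.9, 12.3, 80.0]
ft_force: [-0.3, -0.5, -0.5]
finger_gap: 40.2
grip_force: 0.0
```

```bash
python3 - <<'E'
from h import *
s=sense(); print(s['tool_pos'],s['ft_force'],s['finger_gap'])
im=snap('scene','s5.png')[145:225,165:225]; cv2.imwrite('pics/g.png',cv2.cvtColor(cv2.resize(im,None,fx=7,fy=7,interpolation=cv2.INTER_CUBIC),cv2.COLOR_RGB2BGR))
snap('top','t5.png')
E
```

```text
[449.09424836  84.76225473 291.59082779] [-0.34010933 -0.54662964 -0.47833701] 40.22586856377585
```

View pics/g.png

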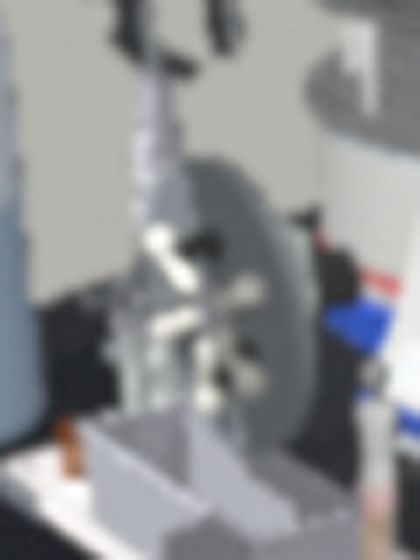

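The empty clip now stands at the top near (205,243). The caps are at (160,238), (247,288), (157,332), (207,398) and (252,378), and the handle height is unchanged.

```bash
python3 - <<'E'
from h import *
phase([(160,238),(247,288),(157,332),(207,398),(252,378)],[5,1,4,3,2],(165,145),7)
# clip dark blob centroid & lit-cap centroids
im=cv2.imread('pics/s5.png'); g=cv2.cvtColor(im,cv2.COLOR_BGR2GRAY).astype(int)
print('clip pred',[((proj('scene',S(-23,-49-36*np.sin(a),167.7+36*np.cos(a)))-[165,145])*7+3).round().tolist() for a in np.radians([-10,-5,0,5,10])])
w=g[174:187,187:200]; ys,xs=np.nonzero(w<60); print('dark',len(xs),(xs.mean()+187-165)*7+3,(ys.mean()+174-145)*7+3, w.min())
b=(*cmd0(),-.06); o=(S(-40,-50,345),DOWN,-.06); e=(S(-100,-100,370),DOWN,-.06)
plan(interp(b,o,4)+interp(o,e,3)+[e]*3)
E
```

```text
[ 0.1  2.7 52.2  0.4] rms px 0.4
clip pred [[199.0, 241.0], [202.0, 242.0], [205.0, 244.0], [208.0, 246.0], [211.0, 248.0]]
dark 8 205.125 246.25 50
[-0.0239, -0.0175, -0.0284, 0, 0.0085, 0, -0.06, -0.0478, -0.035, -0.0567, 0, 0.0171, 0, -0.06, -0.0717, -0.0525, -0.0851, 0, 0.0256, 0, -0.06, -0.0956, -0.07, -0.1135, 0, 0.0341, 0, -0.06, -0.1407, -0.12, -0.125, 0, 0.0341, 0, -0.06, -0.1859, -0.17, -0.1365, 0, 0.0341, 0, -0.06, -0.231, -0.22, -0.1479, 0, 0.0341, 0, -0.06, -0.231, -0.22, -0.1479, 0, 0.0341, 0, -0.06, -0.231, -0.22, -0.1479, 0, 0.0341, 0, -0.06, -0.231, -0.22, -0.1479, 0, 0.0341, 0, -0.06]
```

>>> carry_out:
  increments: [-0.0239,-0.0175,-0.0284,0,0.0085,0,-0.06,-0.0478,-0.035,-0.0567,0,0.0171,0,-0.06,-0.0717,-0.0525,-0.0851,0,0.0256,0,-0.06,-0.0956,-0.07,-0.1135,0,0.0341,0,-0.06,-0.14,-0.12,-0.125,0,0.0341,0,-0.06,-0.14,-0.12,-0.16,0,0.0341,0,-0.06,-0.14,-0.12,-0.16,0,0.0341,0,-0.06,-0.14,-0.12,-0.16,0,0.0341,0,-0.06,-0.14,-0.12,-0.16,0,0.0341,0,-0.06,-0.14,-0.12,-0.16,0,0.0341,0,-0.06]

```text
time: 23.0
tool_pos: [394.9, 53.0, 366.4]
tcp_rot: [-179.9, 0.0, 80.0]
ft_force: [-0.4, -0.2, 0.3]
finger_gap: 39.9
grip_force: 0.0
```

```bash
python3 - <<'E'
from h import *
a=cv2.imread('pics/s2.png'); b=cv2.cvtColor(snap('scene','s6.png'),cv2.COLOR_RGB2BGR); c=cv2.imread('pics/s5.png')
d=cv2.absdiff(a,b).max(2)[200:240,130:260]; print('changed px round base vs after lift',(d>40).sum())
o=np.hstack([cv2.resize(x[140:225,165:225],None,fx=6,fy=6,interpolation=cv2.INTER_CUBIC) for x in(a,b)]); cv2.imwrite('pics/i.png',o)
E
```

```text
changed px round base vs after lift 228
```

View pics/i.png

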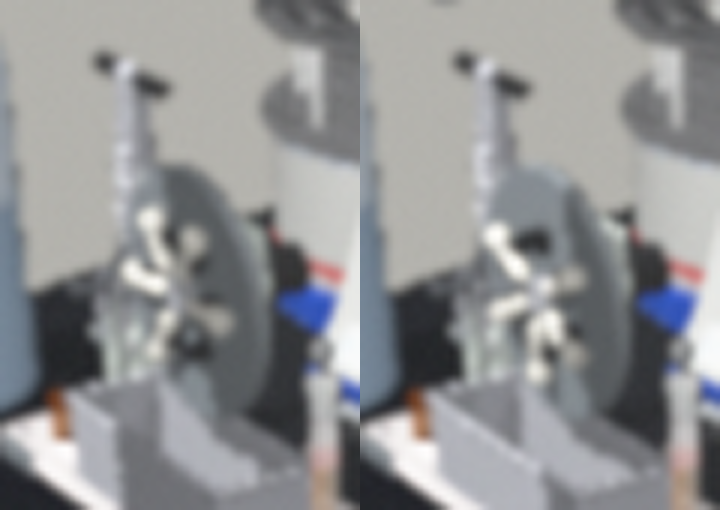

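The handle stands at the same height as after the lift (about (490,72) against (130,72)), the bystanders haven't moved, and the empty clip at (530,240) is straight above the hub. I'm handing in.

```bash
python3 -c "
from bench import order; print(order.hand_in())"
```

```text
the job is handed in; nothing more can be done
None
```

I handed the job in at about 23 s. The wheel rests on its pawl in what the pictures show to be the 0.060 notch, about 8 mm clear of the rim. The empty clip stands straight above the hub (measured 0.1° off), and the things near the stand that I could check had not moved.

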